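Set a mounting rail in the nest of a ratchet press and wind the ram down onto it

ROBOT

A 6-joint arm with a two-finger parallel gripper is mounted at the origin on a cart in front of the work surface, level with it; the furniture and walls round the work are solid. World frame = base frame: x ahead of the robot, y to its left, z up, the work surface at z = 0. Lengths are in m, angles in rad, forces in N, time in s.
With the tool pointing down it reaches from about 0.425 to 0.95 m from the base axis. Payload 3.5 kg.
Tool frame: the origin (TCP) lies between the finger pads; the fingertips stand 11 mm ahead of it and the grasp point (between the pads) lies 8 mm behind it; z points along the fingers, y is the line along which they close (so a half turn about z gives the same grasp; the last joint's range is limited). The gripper opens to 85 mm and grips with 20 to 120 N. Pads are 22 mm wide; open, the fingers measure 114 mm over their backs; the gripper's body (76 mm by 85 mm) begins 54 mm behind the grasp point. The pads swing forward as they close: fully open they stand 13 mm farther back than shut.
Start: joints at [1.025, 0.286, 1.577, -0, 1.279, -0.15], TCP at [0.26, 0.623, 0.242] pointing down, gripper open.
Joint ranges: [-2.77, 2.77], [-0.9, 2.22], [0.21, 2.48], [-1.53, 4.67], [0.24, 2.81], [-2.84, 2.84]. Speed limits (rad/s): [2.79, 2.79, 3.14, 3.14, 3.14, 3.14].

INTERFACE

Orientations are given as a rotation vector (axis times angle).
In Python, from plant import ctrl, imaging, nets gives the robot as it stands.
- The arm moves only by the tool arm_command, never from a script. Its argument "deltas" is a list of rows, each a list of 4 numbers: the shift along the tool's x, y, z in m, then the turn about the tool's z in rad. In form: [[tx, ty, tz, twist], ...]. A call has 1 to 10 rows; each row is the pose to reach, as a shift and turn from the pose commanded when the call began, along the tool's axes at that moment; what a row does not reach only later rows make up. A row lasts 1/12 s, in which the tool goes at most 41.7 mm and 7.16 degrees, less where a joint would pass 70% of its speed; a pose out of reach is approached as far as the arm can. A call with a gripper value outside its range is refused whole. "jaw" is the closure in counts, from 0 (fully open) to 255 (shut), set as the call begins (left out, the last holds). The fingers move at their own pace and stop on an object; "grip_force" is the grip in N (left out, the last holds). Time passes only in rows, so rows that repeat a pose let the fingers close. It gives the time, the measured TCP pose, the force, the opening and the grip force at its end, in the units of the state.
- ctrl.sense(): the state, without advancing time (a new reading comes with each control period).
- imaging.camera(name): name is "scene" or "top" or "wrist"; returns the picture (400x640x3 uint8, red, green, blue); there is no depth.
- imaging.camera_model(name): a dict with "fx", "fy", "cx", "cy" (pixels), "view" (4x4, takes a point from world to camera coordinates); the wrist camera has in their place "tool_from_camera" (4x4, takes a point from camera to tool coordinates, whose origin is the TCP and whose axes are the flange's). Camera axes: x right, y down, z forward; pixel columns grow to the right and rows downward; lengths in m; the calibration is good to about 2 mm. A picture is of the moment at which its call begins: read the wrist's pose just before it. camera_model takes no time and is no camera call.
- ctrl.sign_off(): hands the job in; it is judged then, once.
Trained networks look in the newest picture that a camera, given by its name, has taken for a name from the list of things; names that differ only in an ending like _2 or _b are one class to them, and where a whole thing is asked for, a point or a joint stands for the part that bears it (a point fixed in the world has none). Each returns a list of dicts, best first, with "p" (0 to 1); they miss things now and then, are a little off and sometimes report something else, mostly with a low value. They report only what shows in the picture. A call takes as long as a camera call.
- nets.look_for(label, camera): "xy" ([column, row] in pixels, amid what is visible of it).
- nets.spot_point(label, camera): "xy" ([column, row] in pixels: a listed point, or the origin of a listed thing).
The state is a dict: "time": time; "q": joint angles; "qvel": joint speeds; "joint_efforts": joint torques, N m; "ee_pos": TCP position; "ee_rot": TCP orientation; "ft_force": force on the tool from outside, world axes, zero at the start; "wrist_torque": the same for the moment, N m; "gripper_width": opening from 0.0 (shut) to 1.0 (fully open); "grip_force": force on a finger pad.
Only numpy, scipy, OpenCV 4.12 (cv2) and the standard library are available. Lean on these libraries where they do the work, as an engineer would, in place of code of your own. Each camera call takes 0.05 s, during which the arm holds its last target. There are 200 camera calls.

TASK

Set the loose offcut of mounting rail in the nest of the bench press: tuck its far end under the lip at the back and lower its near end behind the front stop, so that it lies flat. Only then lift the ratchet pawl that holds the ram up and throw it right over to the front so that it stays clear of the wheel, and wind the crank backwards, pulling its handle over the top towards the front and down, until the sprung foot of the ram presses firmly on the rail - well into its spring, but without ramming it. Leave the pawl thrown over and the foot pressing.

Things in the scene. Friction and masses are not known exactly. Their poses are not given: they have to be found in the camera images.
- press: Small grey cast arbor press fixed on the desk. Origin: on the desk, straight below the ram; x points to the back (its column), y left, z up. Base x -122..+100, y +-52, 18 mm high. Head x -29..+93, y +-32, z 116..252 mm, overhanging the back part of the dark rail nest on the base; so hold the rail near its front end. The 22 mm square ram stands up to 290 mm high.
- nest_back (a point): Foot of the nest's back wall: centre line, on the nest floor (34 mm wide, 32 mm above the desk). Axes as the press. A lip 11 mm above the floor reaches 12 mm forward from the wall, then flares up, 8 mm more, to z = 54 mm. Side cheeks 40 mm apart under the lip, flared at the front, and two taper-topped pins (40.8 mm apart, 8 mm above the floor, 73 mm in front of here) guide the rail sideways.
- nest_stop (a point): Inner face of the nest's front stop, centre line, on the nest floor, 153.5 mm in front of the back wall (the rail has 3.5 mm play, lying along the press's x). The stop is 24 mm wide and rises 6 mm above the floor, so the rail cannot go in level: its far end goes under the lip tilted (about 0.15 rad), then its near end comes down behind the stop.
- din_rail: Offcut of plain steel top-hat mounting rail with slots, 150 mm long (its y axis), 0.04 to 0.09 kg, lying on the desk to the right of the press. Foot 35 mm wide and 2 mm thick (two flanges); the hat on it is 28 mm wide and 8 mm high over all: grasp across the hat (its x), fingertips just above the flanges. Both ends are alike. Origin: centre of the underside.
- pawl (a joint): Angle of the pawl (rad), on the right side of the press head: 0 = nose at the root of the ratchet teeth, up to 0.2 riding on the 8 mm deep teeth, growing as the nose is lifted and swung over to the front. Let go below 1.5 it falls back into the teeth; beyond 1.8 it falls to the front and rests on a peg at 2.4. While it is down the wheel can turn backwards by less than one tooth (1/14 turn).
- pawl_pin (a point): On the pawl's lifting pin, 22 mm out from the pawl: a steel pin of 9 mm diameter standing out 44 mm to the right (press -y), free all round, 38 mm from the pivot and at first behind it. Pinch it from above, fingers closing along the press's x, and lead it up and over on an arc about the pivot; it turns in the fingers.
- pawl_pivot (a point): Pivot of the pawl, fixed on the press; its axis runs along the press's y, and the pin circles it in the press's x-z plane, from behind, over the top, to the front.
- crank_handle (a point): Middle of the crank's black handle: round, 16 mm diameter, 80 mm long, standing out to the left of the press (along its y), spinning freely, 65 mm from the shaft axis. At the start it stands up, leaning back by 10 to 35 degrees. Pinch it from above, fingers closing along the press's x, and lead it on the circle without turning the fingers.
- shaft_axis (a point): Centre of the pinion shaft, in the press head; axis along the press's y. Crank, ratchet wheel and pinion turn together. Handle over the top to the front and down lowers the ram, 20 mm per rad. Drag in the guides keeps the ram wherever it is let go, even with the pawl up: about 4 N at the handle to wind down, about 9 N when the foot presses with 18 N.
- foot: Round black foot under the ram, 20 mm diameter, sprung: 4.5 N at first touch, 6 N more per mm, 22 N at the end of its 3 mm travel; then it is solid. Origin: centre of its underside, above the nest, 38 to 46 mm above the seated rail at the start.

How it is judged:
By the outcome, as a careful person would: the job done as asked, in the order asked, and still so for the second after the job is handed in, with the robot touching nothing.
It also fails if it takes over 67 s, if anything falls off the work surface, if the arm or the gripper's body presses on something with over 40 N, if the wrist force passes 120 N, or if a joint passes its speed limit or range.

## Working session

There is one attempt and no reset: what is moved stays moved. The work goes in short steps, Python scripts to look and compute and a tool call to move; the robot and the scene stay as the last step left them, time stands still between calls to the robot, and variables do not carry over. Pictures are saved under pics/ and viewed, at most 13 in all, crops included, and the job is handed in when it is done.

Besides the shell and the picture viewer there is one more tool, called after ">>>" in YAML: its name, and indented under it one key for each argument. arm_command: Moves the arm, as the interface text tells. Its arguments: {"type":"object","properties":{"deltas":{"type":"array","items":{"type":"array","items":{"type":"number"}}},"jaw":{"type":"number"},"grip_force":{"type":"number"}},"required":["deltas"]}

```bash
ls; mkdir -p pics; cat > h.py <<'E'
import numpy as np, cv2
from scipy.spatial.transform import Rotation as R
from plant import ctrl, imaging, nets
def model(cam):
    m=imaging.camera_model(cam); K=np.array([[m['fx'],0,m['cx']],[0,m['fy'],m['cy']],[0,0,1]])
    if 'view' in m: V=np.array(m['view'])
    else:
        s=ctrl.sense(); T=np.eye(4); T[:3,:3]=R.from_rotvec(s['ee_rot']).as_matrix(); T[:3,3]=s['ee_pos']
        V=np.linalg.inv(T@np.array(m['tool_from_camera']))
    return K,V
def proj(p,K,V):
    p=np.atleast_2d(p); c=(V[:3,:3]@p.T).T+V[:3,3]; u=(K@c.T).T; return u[:,:2]/u[:,2:]
def ray(uv,K,V):
    d=V[:3,:3].T@np.linalg.inv(K)@np.array([uv[0],uv[1],1]); o=-V[:3,:3].T@V[:3,3]; return o,d/np.linalg.norm(d)
def atz(uv,z,K,V):
    o,d=ray(uv,K,V); return o+d*(z-o[2])/d[2]
def tri(obs):
    A=np.zeros((3,3));b=np.zeros(3)
    for uv,K,V in obs:
        o,d=ray(uv,K,V);P=np.eye(3)-np.outer(d,d);A+=P;b+=P@o
    x=np.linalg.solve(A,b); return x,[np.round(proj(x,K,V)[0]-uv,1) for uv,K,V in obs]
def shot(cam,name):
    K,V=model(cam); im=imaging.camera(cam); cv2.imwrite(f'pics/{name}.png',im[:,:,::-1]); return im,K,V
E
cat > a.py <<'E'
from h import *
np.set_printoptions(precision=4,suppress=True)
D={}
for c in ['scene','top']:
    im,K,V=shot(c,c+'0'); print(c,'cam at',-V[:3,:3].T@V[:3,3])
    for n in ['press','nest_back','nest_stop','din_rail','pawl_pin','pawl_pivot','crank_handle','shaft_axis','foot']:
        r=nets.spot_point(n,c); print(n,[(np.round(x['xy'],1).tolist(),round(x['p'],2)) for x in r[:2]])
        if r: D.setdefault(n,[]).append((r[0]['xy'],K,V))
for n,o in D.items():
    if len(o)==2: x,e=tri(o); print(n,x,e)
print(ctrl.sense())
E
python3 a.py
```

```text
pics
scene cam at [-0.0941 -0.5587  0.8511]
press [([288.9, 218.7], 0.96), ([301.6, 207.6], 0.44)]
nest_back [([299.5, 208.0], 0.8)]
nest_stop [([251.2, 227.8], 0.84)]
din_rail [([367.9, 277.9], 0.81)]
pawl_pin [([251.8, 227.5], 0.58), ([287.2, 163.5], 0.54)]
pawl_pivot [([285.7, 163.1], 0.94)]
crank_handle [([282.0, 128.8], 0.47)]
shaft_axis [([294.7, 164.9], 0.62)]
foot [([286.9, 202.4], 0.45)]
top cam at [0.0732 0.1356 0.983 ]
press [([257.3, 251.4], 0.8)]
nest_back [([256.3, 229.1], 0.79)]
nest_stop [([257.0, 293.1], 0.92)]
din_rail []
pawl_pin [([278.9, 182.5], 0.8)]
pawl_pivot [([267.0, 202.3], 0.92), ([258.5, 234.5], 0.2)]
crank_handle [([192.8, 172.4], 0.91), ([255.3, 226.2], 0.44)]
shaft_axis [([248.8, 193.9], 0.74)]
foot [([257.8, 233.9], 0.54)]
press [0.5577 0.0906 0.0003] [array([-0.7,  0.6]), array([-0. , -1.1])]
nest_back [0.596  0.0782 0.0267] [array([ 0.3, -0.2]), array([0. , 0.4])]
nest_stop [0.445  0.1228 0.0302] [array([ 0.6, -0.4]), array([0. , 0.9])]
pawl_pin [0.4561 0.0245 0.2066] [array([ 24.6, -36.9]), array([17.3, 54.7])]
pawl_pivot [0.5267 0.0559 0.2371] [array([ 0.6, -0.5]), array([0. , 1.1])]
crank_handle [0.6354 0.17   0.2444] [array([ 0.9, -0.9]), array([0. , 1.8])]
shaft_axis [0.5857 0.0793 0.1898] [array([ 0.9, -0.9]), array([0. , 1.7])]
foot [0.5526 0.0826 0.0771] [array([ 1.1, -0.9]), array([0.1, 1.9])]
{'time': 1.0, 'q': array([ 1.025 ,  0.2863,  1.5767,  0.    ,  1.2786, -0.15  ]), 'qvel': array([-0.0002,  0.0029,  0.0012, -0.0007, -0.0009, -0.0012]), 'joint_efforts': array([  0.0004, -40.5975, -29.2948,  -0.0002,   0.0006,  -0.    ]), 'ee_pos': array([0.2602, 0.6228, 0.2423]), 'ee_rot': array([-0.6176, -3.0803, -0.    ]), 'ft_force': array([ 0.2644, -0.2591,  0.2261]), 'wrist_torque': array([-0.0288, -0.0164, -0.0363]), 'grip_force': 0.0, 'gripper_width': 0.9966756867686161}
```

View pictures.

View pics/scene0.png

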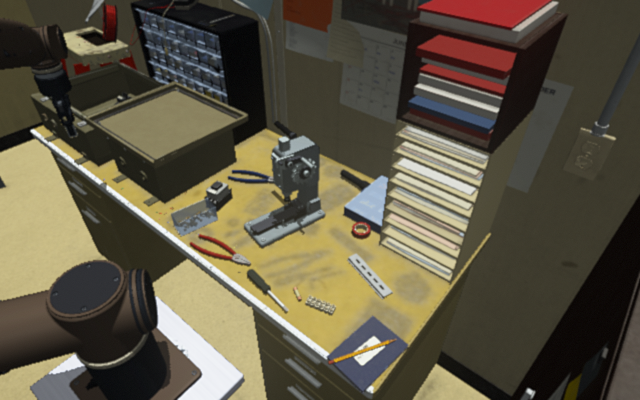

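View pics/top0.png

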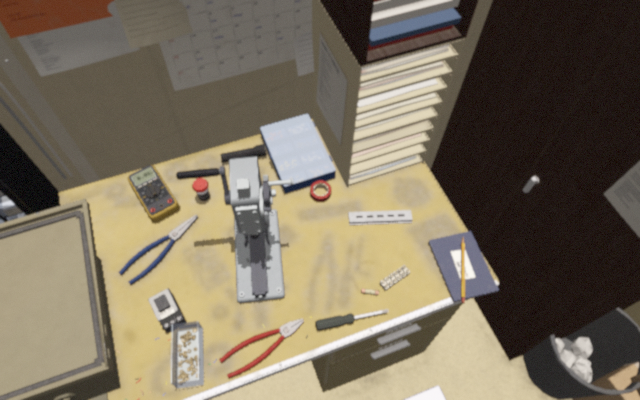

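Scene: the press stands around (290,200), the rail runs from (350,258) to (390,294), and the crank handle is at (285,130). Top: the rail runs from (349,217) to (412,216), the press base is around (258,260), the pawl pin is at (280,183), and the handle is at (195,174). The nets agree with this, except for the scene `pawl_pin`.

```bash
cat > b.py <<'E'
from h import *
np.set_printoptions(precision=4,suppress=True)
Ks,Vs=model('scene');Kt,Vt=model('top')
for n,z in (('top',.005),('scene',.005)):
    K,V=(Kt,Vt) if n=='top' else (Ks,Vs)
    im=cv2.imread(f'pics/{n}0.png'); 
    x0,y0,x1,y1=(335,200,425,235) if n=='top' else (335,245,400,305)
    hsv=cv2.cvtColor(im,cv2.COLOR_BGR2HSV)[y0:y1,x0:x1]
    m=((hsv[...,1]<60)&(hsv[...,2]>110)).astype(np.uint8)
    k,l,s,c=cv2.connectedComponentsWithStats(m); i=1+np.argmax(s[1:,4])
    r=cv2.minAreaRect(np.argwhere(l==i)[:,::-1].astype(np.float32)); bx=cv2.boxPoints(r)+[x0,y0]
    P=np.array([atz(u,z,K,V) for u in bx]); print(n,s[i],P, 'c',P.mean(0),[np.linalg.norm(P[j]-P[j-1]) for j in range(4)])
# pawl pin second candidate
print('pin',tri([([287.2,163.5],Ks,Vs),([278.9,182.5],Kt,Vt)]))
# press fit: yaw+origin via known points
from scipy.optimize import least_squares
obs=[((0,0,0),[288.9,218.7],[257.3,251.4])]
o2=[([299.5,208.0],[256.3,229.1]),([251.2,227.8],[257.0,293.1])]
def f(p):
    x,y,a,b=p;c,s=np.cos(a),np.sin(a)
    W=lambda q:np.array([x+c*q[0]-s*q[1],y+s*q[0]+c*q[1],q[2]])
    r=[]
    for q,us,ut in [((0,0,0),*obs[0][1:]),((b,0,.032),*o2[0]),((b-.1535,0,.032),*o2[1])]:
        r+=list(proj(W(q),Ks,Vs)[0]-us)+list(proj(W(q),Kt,Vt)[0]-ut)
    return r
g=least_squares(f,[.5577,.09,-.28,.04]);print('press',g.x,np.round(g.fun,1))
E
python3 b.py
```

```text
top [ 13   3  65  22 910] [[ 0.5985 -0.1542  0.005 ]
 [ 0.5432 -0.2998  0.005 ]
 [ 0.491  -0.2731  0.005 ]
 [ 0.5448 -0.1313  0.005 ]] c [ 0.5444 -0.2146  0.005 ] [np.float64(0.058397543795391256), np.float64(0.15580484336736342), np.float64(0.05861948983531), np.float64(0.1516483146468906)]
scene [ 13   8  45  46 610] [[ 0.5395 -0.1369  0.005 ]
 [ 0.5807 -0.1386  0.005 ]
 [ 0.527  -0.2871  0.005 ]
 [ 0.4905 -0.2828  0.005 ]] c [ 0.5344 -0.2114  0.005 ] [np.float64(0.15389498569388768), np.float64(0.04119604734055522), np.float64(0.15794220829457653), np.float64(0.03669787902922638)]
pin (array([0.5237, 0.0306, 0.2639]), [array([ 5.4, -5.5]), array([ 0.6, 10.3])])
press [ 0.5566  0.0893 -0.2907  0.0378] [-0.6  1.   0.6 -0.8 -0.6 -1.1  0.1  0.6  0.8 -1.  -0.   0.3]
```

```bash
cat >> h.py <<'E'
def go(*wps,yaw=None):
    "rows (from the present pose) for world targets; yaw of tool x in rad"
    s=ctrl.sense(); M=R.from_rotvec(s['ee_rot']).as_matrix(); y0=np.arctan2(M[1,0],M[0,0])
    tw=0 if yaw is None else -((yaw-y0+np.pi)%(2*np.pi)-np.pi)
    print('t',round(s['time'],2),'pos',np.round(s['ee_pos'],4),'yaw',round(y0,4),'q',np.round(s['q'],2),'F',np.round(s['ft_force'],1))
    for w in wps: print(np.round(M.T@(np.array(w)-s['ee_pos']),4).tolist(),'twist',round(tw,3))
E
python3 -c "
from h import *
go((.46,.2,.33),(.545,-.165,.2),yaw=np.radians(70))"
```

```text
t 1.0 pos [0.2602 0.6228 0.2423] yaw 2.7458 q [ 1.03  0.29  1.58  0.    1.28 -0.15] F [ 0.3 -0.3  0.2]
[-0.3474, -0.3131, -0.0877] twist 1.524
[-0.5665, -0.6171, 0.0423] twist 1.524
```

>>> arm_command:
  deltas:
    - [-0.347,-0.313,-0.088,0.7]
    - [-0.347,-0.313,-0.088,1.52]
    - [-0.347,-0.313,-0.088,1.52]
    - [-0.347,-0.313,-0.088,1.52]
    - [-0.347,-0.313,-0.088,1.52]
    - [-0.347,-0.313,-0.088,1.52]
    - [-0.347,-0.313,-0.088,1.52]
    - [-0.347,-0.313,-0.088,1.52]
    - [-0.347,-0.313,-0.088,1.52]
    - [-0.347,-0.313,-0.088,1.52]
  jaw: 0
  grip_force: 20

```text
time: 1.83
ee_pos: [0.4353, 0.2507, 0.3202]
ee_rot: [2.309, 2.13, 0.002]
ft_force: [0.3, -0.1, -0.1]
gripper_width: 0.997
grip_force: 0.0
```

```bash
python3 -c "
from h import *
go((.46,.2,.33),(.545,-.165,.2),yaw=np.radians(70))"
```

```text
t 1.83 pos [0.4353 0.2507 0.3202] yaw 1.4899 q [ 0.32 -0.16  1.9   0.    1.4   0.4 ] F [ 0.3 -0.1 -0.1]
[-0.0486, 0.0287, -0.0098] twist 0.268
[-0.4055, 0.1428, 0.1202] twist 0.268
```

>>> arm_command:
  deltas:
    - [-0.04,0.014,-0.02,0.1]
    - [-0.08,0.028,-0.02,0.2]
    - [-0.12,0.042,-0.02,0.26]
    - [-0.16,0.056,-0.02,0.26]
    - [-0.2,0.07,-0.02,0.26]
    - [-0.39,0.14,0.11,0.26]
    - [-0.39,0.14,0.11,0.26]
    - [-0.39,0.14,0.11,0.26]
    - [-0.39,0.14,0.11,0.26]
    - [-0.39,0.14,0.11,0.26]

```text
time: 2.67
ee_pos: [0.5365, -0.1171, 0.2292]
ee_rot: [2.56, 1.819, 0.001]
ft_force: [-0.0, -0.0, -0.8]
gripper_width: 1.002
grip_force: 0.0
```

>>> arm_command:
  deltas:
    - [0,0,0,0]
    - [0,0,0,0]

```text
time: 2.83
ee_pos: [0.5356, -0.1165, 0.2277]
ee_rot: [-2.561, -1.814, 0.003]
ft_force: [-0.5, 0.2, -0.2]
gripper_width: 0.999
grip_force: 0.0
```

```bash
cat > c.py <<'E'
from h import *
go((.555,-.165,.1),yaw=np.radians(70))
im,K,V=shot('wrist','w1')
for c in ['wrist']:
    r=nets.spot_point('din_rail',c); print([(x['xy'],x['p'],atz(x['xy'],0.0,K,V)) for x in r[:2]])
hsv=cv2.cvtColor(im,cv2.COLOR_RGB2HSV); m=((hsv[...,1]<60)&(hsv[...,2]>110)).astype(np.uint8)
k,l,s,c=cv2.connectedComponentsWithStats(m)
for i in 1+np.argsort(-s[1:,4])[:3]:
    bx=cv2.boxPoints(cv2.minAreaRect(np.argwhere(l==i)[:,::-1].astype(np.float32)))
    P=np.array([atz(u,.004,K,V) for u in bx]); print(s[i],bx.round().tolist(),P.round(4).tolist(),P.mean(0))
E
python3 c.py
```

```text
t 2.83 pos [ 0.5356 -0.1165  0.2277] yaw 1.2326 q [-0.4   0.02  1.9   0.    1.22 -0.06] F [-0.5  0.2 -0.2]
[-0.0394, 0.035, 0.1276] twist 0.011
[([350.1, 240.9], 0.65, array([ 0.53948138, -0.20538545,  0.        ]))]
[  449     0   191   163 24763] [[446.0, 7.0], [632.0, -32.0], [665.0, 124.0], [479.0, 163.0]] [[0.6916, -0.0129, 0.004], [0.8508, -0.0369, 0.004], [0.8727, -0.186, 0.004], [0.6915, -0.1642, 0.004]] [ 0.77665613 -0.10003415  0.004     ]
[ 333  182   34  126 3691] [[333.0, 307.0], [333.0, 182.0], [366.0, 182.0], [366.0, 307.0]] [[0.4944, -0.2784, 0.004], [0.5435, -0.1335, 0.004], [0.576, -0.1449, 0.004], [0.5313, -0.2913, 0.004]] [ 0.53632457 -0.21199694  0.004     ]
[   0   25  163  289 2931] [[-9.0, 30.0], [0.0, 25.0], [165.0, 309.0], [155.0, 315.0]] [[0.2928, 0.107, 0.004], [0.3039, 0.108, 0.004], [0.3044, -0.2153, 0.004], [0.2899, -0.2185, 0.004]] [ 0.2977356  -0.05470676  0.004     ]
```

View pics/w1.png

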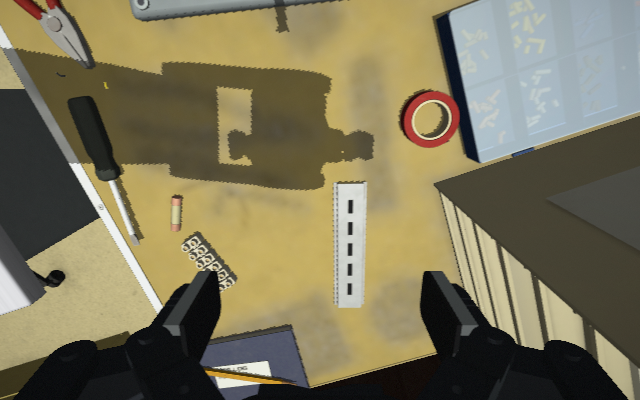

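The wrist picture shows the rail upright at columns 333–366, rows 182–307, aligned with the tool. Its centre is (0.536,-0.212), and the space around it is clear.

>>> arm_command:
  deltas:
    - [-0.045,0.031,0.04,-0.015]
    - [-0.045,0.031,0.08,-0.015]
    - [-0.045,0.031,0.12,-0.015]
    - [-0.045,0.031,0.155,-0.015]
    - [-0.045,0.031,0.18,-0.015]
    - [-0.045,0.031,0.198,-0.015]
    - [-0.045,0.031,0.206,-0.015]
    - [-0.045,0.031,0.211,-0.015]
    - [-0.045,0.031,0.214,-0.015]
    - [-0.045,0.031,0.214,-0.015]
  jaw: 90

```text
time: 3.77
ee_pos: [0.5523, -0.1679, 0.0175]
ee_rot: [2.544, 1.839, 0.002]
ft_force: [-0.0, 0.2, -0.2]
gripper_width: 0.648
grip_force: 0.0
```

```bash
cat > d.py <<'E'
from h import *
go((.55,-.169,.0135),yaw=1.248)
im,K,V=shot('wrist','w2')
E
python3 d.py
```

```text
t 3.77 pos [ 0.5523 -0.1679  0.0175] yaw 1.2517 q [-0.47  0.36  1.94  0.    0.83 -0.15] F [-0.   0.2 -0.2]
[-0.0017, -0.0018, 0.004] twist 0.004
```

View pics/w2.png

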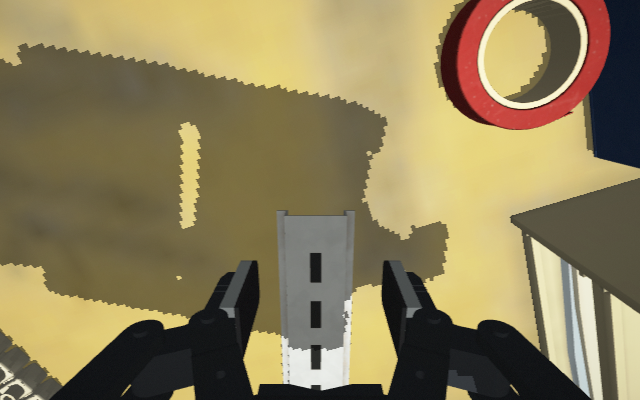

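The rail lies centred between the pads (columns 278–355, near end at row 212), so I'll go down 4 mm and close.

>>> arm_command:
  deltas:
    - [0,0,0.004,0]
    - [0,0,0.004,0]
    - [0,0,0.004,0]
    - [0,0,0.004,0]
  jaw: 100

```text
time: 4.15
ee_pos: [0.5511, -0.168, 0.0123]
ee_rot: [2.547, 1.839, 0.001]
ft_force: [0.3, -0.0, 0.5]
gripper_width: 0.605
grip_force: 0.0
```

>>> arm_command:
  deltas:
    - [0,0,0,0]
    - [0,0,0,0]
    - [0,0,0,0]
    - [0,0,0,0]
    - [0,0,0,0]
    - [0,0,0,0]
  jaw: 255
  grip_force: 25

```text
time: 4.65
ee_pos: [0.5516, -0.1683, 0.013]
ee_rot: [2.546, 1.838, 0.001]
ft_force: [-1.1, -0.1, 6.0]
gripper_width: 0.304
grip_force: 27.6
```

>>> arm_command:
  deltas:
    - [0,0,-0.015,0]
    - [0,0,-0.04,0]
    - [0,0,-0.06,0]
    - [0,0,-0.06,0]

```text
time: 4.98
ee_pos: [0.5536, -0.1692, 0.076]
ee_rot: [2.541, 1.835, 0.006]
ft_force: [0.3, -0.4, -0.5]
gripper_width: 0.308
grip_force: 26.0
```

```bash
cat > d.py <<'E'
from h import *
go((.436,0,.07),yaw=2.851)
im,K,V=shot('wrist','w3')
im,K,V=shot('scene','s3')
a=cv2.imread('pics/w3.png'); b=cv2.imread('pics/s3.png')[200:320,280:440]
cv2.imwrite('pics/m3.png',np.hstack([a[:,100:500],cv2.resize(b,(400,400))[:, :]]))
E
python3 d.py
```

```text
t 4.98 pos [ 0.5536 -0.1692  0.076 ] yaw 1.2508 q [-0.47  0.27  1.93  0.    0.93 -0.15] F [ 0.3 -0.4 -0.5]
[0.1237, -0.1649, 0.0046] twist -1.6
```

View pics/m3.png

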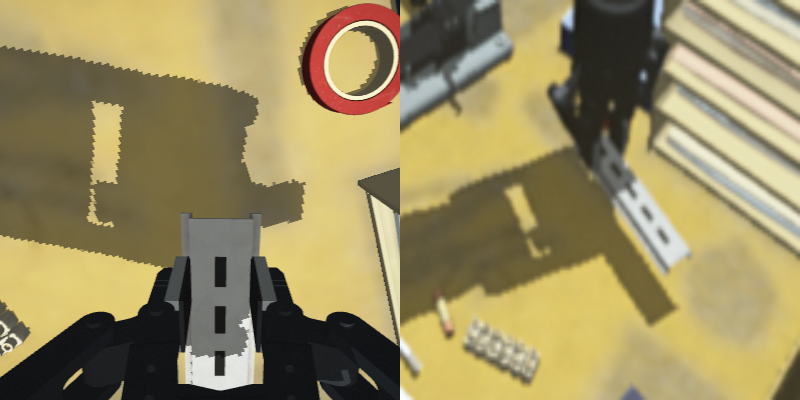

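The rail is held centred between the pads, apparently drooping a little at the far end.

>>> arm_command:
  deltas:
    - [0.01,-0.02,0,-0.12]
    - [0.03,-0.05,0,-0.24]
    - [0.05,-0.08,0,-0.36]
    - [0.075,-0.11,0,-0.48]
    - [0.1,-0.14,0,-0.6]
    - [0.124,-0.165,-0.002,-0.72]
    - [0.124,-0.165,-0.002,-0.84]
    - [0.124,-0.165,-0.002,-0.96]
    - [0.124,-0.165,-0.002,-1.08]
    - [0.124,-0.165,-0.002,-1.2]

```text
time: 5.92
ee_pos: [0.4316, 0.0024, 0.0719]
ee_rot: [-1.053, -2.956, 0.001]
ft_force: [0.6, 0.1, -0.4]
gripper_width: 0.304
grip_force: 26.0
```

```bash
python3 -c "
from h import *
go((.436,0,.078),yaw=2.851)"
```

```text
t 5.92 pos [0.4316 0.0024 0.0719] yaw 2.4574 q [-0.23 -0.03  2.28 -0.    0.9  -1.12] F [ 0.6  0.1 -0.4]
[-0.0049, 0.0009, -0.0061] twist -0.394
```

>>> arm_command:
  deltas:
    - [-0.005,0.001,-0.006,-0.12]
    - [-0.005,0.001,-0.006,-0.24]
    - [-0.005,0.001,-0.006,-0.36]
    - [-0.005,0.001,-0.006,-0.394]
    - [-0.005,0.001,-0.006,-0.394]
    - [-0.005,0.001,-0.006,-0.394]

```text
time: 6.42
ee_pos: [0.4365, -0.0004, 0.0783]
ee_rot: [-0.466, -3.104, -0.0]
ft_force: [-0.2, -0.4, -0.2]
gripper_width: 0.307
grip_force: 26.0
```

```bash
cat > d.py <<'E'
from h import *
g=(.4464,.1223,.078)
go((.436,0,.078),g,yaw=2.851)
im,K,V=shot('wrist','w4')
cv2.imwrite('pics/w4.png',im[:,:,::-1])
im2,K2,V2=shot('scene','s4')
s=ctrl.sense()['ee_pos']
# overlay of level rail prediction in scene
ax=np.array([np.cos(-.2907),np.sin(-.2907),0]);ay=np.array([-ax[1],ax[0],0])
im2=im2[:,:,::-1].copy()
u0,v0=200,150;k=5
c=cv2.resize(im2[v0:v0+120,u0:u0+160],None,fx=k,fy=k,interpolation=cv2.INTER_CUBIC)
for t,col in ((0,(0,0,255)),(.15,(0,255,0))):
    P=[s+[0,0,-.005]+ax*a*np.cos(t)+ay*b-[0,0,a*np.sin(t)] for a,b in ((-.03,-.014),(-.03,.014),(.12,.014),(.12,-.014))]
    q=((proj(P,K2,V2)-[u0,v0])*k).astype(int); cv2.polylines(c,[q],True,col,1)
cv2.imwrite('pics/m4.png',c)
E
python3 d.py
```

```text
t 6.42 pos [ 4.365e-01 -4.000e-04  7.830e-02] yaw 2.8436 q [-0.23 -0.03  2.26 -0.    0.92 -1.51] F [-0.2 -0.4 -0.2]
[0.0006, 0.0003, 0.0003] twist -0.007
[0.0266, 0.1202, 0.0004] twist -0.007
```

View pics/m4.png

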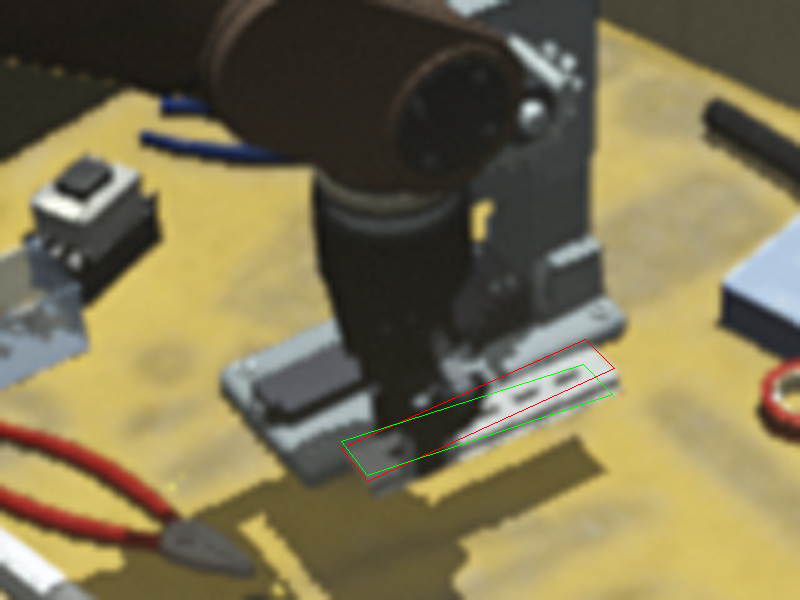

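View pics/w4.png

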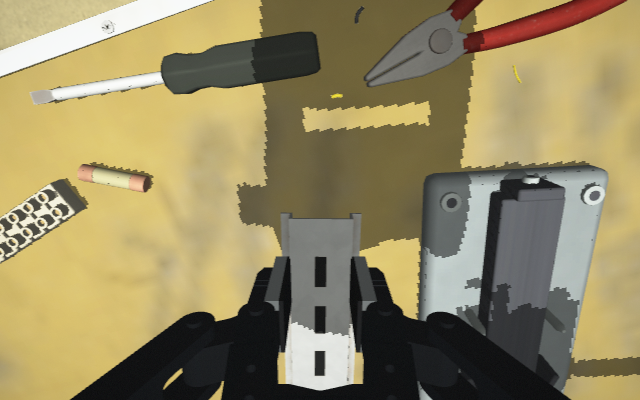

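The scene overlay shows the rail nearly level, with its far end slightly low (around (600,375)). The wrist view shows the nest to the right, with its front end at about (528,185).

```bash
cat > e.py <<'E'
from h import *
np.set_printoptions(precision=4,suppress=True)
K,V=model('wrist')
for n,z,ps in (('nestL',.032,[(502,195),(479,360)]),('nestR',.032,[(563,195),(546,360)]),('baseFront',.018,[(427,178),(605,167)])):
    P=np.array([atz(p,z,K,V) for p in ps]); d=P[1]-P[0]; print(n,P,np.arctan2(d[1],d[0]))
for n in ['nest_stop','nest_back','press']:
    r=nets.spot_point(n,'wrist')
    for x in r[:1]: print(n,x['xy'],x['p'],atz(x['xy'],0 if n=='press' else .032,K,V))
pr=lambda x,y:(np.array([.5566,.0893,0])+x*np.array([.958,-.2866,0])+y*np.array([.2866,.958,0]))
print('stop from fit',pr(.0378-.1535,0), proj(pr(.0378-.1535,0)+[0,0,.032],K,V))
hsv=cv2.imread('pics/w4.png')[:,:,::-1]
# rail near-end edges: hat at z?
P=np.array([atz(p,.07,K,V) for p in [(290,222),(350,222),(283,350),(353,350)]]);print(P)
E
python3 e.py
```

```text
nestL [[0.4401 0.0999 0.032 ]
 [0.5452 0.0712 0.032 ]] -0.266397973528275
nestR [[0.4496 0.1309 0.032 ]
 [0.5575 0.1116 0.032 ]] -0.17709607763524646
baseFront [[0.4239 0.0667 0.018 ]
 [0.4469 0.1632 0.018 ]] 1.337234399552312
nest_stop [530.1, 198.3] 0.89 [0.4463 0.114  0.032 ]
press [487.4, 330.5] 0.57 [0.554  0.0897 0.    ]
stop from fit [0.4458 0.1225 0.    ] [[546.1389 192.8297]]
[[ 0.4084 -0.0052  0.07  ]
 [ 0.4159  0.0194  0.07  ]
 [ 0.4713 -0.03    0.07  ]
 [ 0.4814  0.0028  0.07  ]]
```

```bash
cat > e2.py <<'E'
from h import *
np.set_printoptions(precision=4,suppress=True)
for n,(x0,y0,x1,y1) in (('top0',(225,180,300,310)),('scene0',(235,185,335,255)),('w4',(400,150,620,395))):
    K,V=model(n[:-1] if n!='w4' else 'wrist')
    g=cv2.imread(f'pics/{n}.png',0)[y0:y1,x0:x1]; f=1
    L=cv2.createLineSegmentDetector().detect(g)[0][:,0]
    L+=np.array([x0,y0,x0,y0])
    for l in sorted(L,key=lambda l:-np.hypot(l[2]-l[0],l[3]-l[1]))[:12]:
        if np.hypot(l[2]-l[0],l[3]-l[1])<18: continue
        a,b=atz(l[:2],.018,K,V),atz(l[2:],.018,K,V); d=b-a
        print(n,l.round(),a[:2],b[:2],'ang',((np.arctan2(d[1],d[0])+np.pi/4)%(np.pi/2)-np.pi/4).round(3),'len',np.linalg.norm(d).round(3))
E
python3 e2.py
```

```text
top0 [282. 292. 278. 243.] [0.4352 0.071 ] [0.5491 0.0415] ang -0.253 len 0.118
top0 [283. 299. 239. 304.] [0.4194 0.0737] [0.442  0.1649] ang -0.243 len 0.094
top0 [281. 249. 284. 281.] [0.5315 0.0392] [0.4581 0.0584] ang -0.256 len 0.076
top0 [237. 267. 238. 297.] [0.5258 0.1452] [0.4581 0.1631] ang -0.259 len 0.07
top0 [237. 233. 231. 206.] [0.6077 0.122 ] [0.6849 0.1157] ang -0.082 len 0.078
top0 [278. 237. 275. 211.] [0.5648 0.0373] [0.6342 0.0217] ang -0.221 len 0.071
top0 [252. 292. 250. 268.] [0.4585 0.1324] [0.5128 0.1189] ang -0.244 len 0.056
top0 [263. 211. 262. 187.] [0.6438 0.047 ] [0.7096 0.0301] ang -0.252 len 0.068
top0 [227. 180. 231. 203.] [0.7592 0.1056] [0.6917 0.1135] ang -0.116 len 0.068
top0 [268. 277. 266. 298.] [0.4793 0.0891] [0.4336 0.1075] ang -0.383 len 0.049
top0 [235. 288. 234. 267.] [0.4795 0.1636] [0.5281 0.1515] ang -0.246 len 0.05
top0 [278. 184. 298. 183.] [ 0.7024 -0.0103] [ 0.6885 -0.058 ] ang -0.284 len 0.05
scene0 [298. 230. 261. 248.] [0.5284 0.0253] [0.4135 0.0537] ang -0.242 len 0.118
scene0 [262. 243. 298. 226.] [0.4278 0.0664] [0.5405 0.03
[... 743 characters left out ...]
073
w4 [602. 209. 583. 298.] [0.4732 0.1606] [0.5317 0.1463] ang -0.24 len 0.06
w4 [502. 201. 491. 291.] [0.4508 0.1055] [0.5092 0.0911] ang -0.243 len 0.06
w4 [427. 248. 424. 318.] [0.468  0.0581] [0.5169 0.0459] ang -0.245 len 0.05
w4 [419. 248. 423. 183.] [0.4665 0.0536] [0.4269 0.0639] ang -0.257 len 0.041
w4 [429. 181. 426. 244.] [0.4266 0.0676] [0.4653 0.058 ] ang -0.245 len 0.04
w4 [604. 172. 543. 172.] [0.4508 0.163 ] [0.4407 0.13  ] ang -0.297 len 0.035
w4 [580. 298. 591. 243.] [0.5309 0.1443] [0.4935 0.1535] ang -0.242 len 0.039
w4 [528. 165. 576. 162.] [0.4337 0.1223] [0.44   0.1479] ang -0.244 len 0.026
w4 [562. 188. 519. 190.] [0.453  0.1393] [0.4469 0.116 ] ang -0.257 len 0.024
```

```bash
cat >> h.py <<'E'
ax=np.array([.970,-.2425,0]);ay=np.array([.2425,.970,0])
def P(u,v,z): return u*ax+v*ay+np.array([0,0,z])   # press-aligned; centre line v=.2203, origin u=.517, back .5585, stop .405
def UV():
    s=ctrl.sense()['ee_pos']; print('u,v,z',round(s@ax,4),round(s@ay,4),round(s[2],4))
E
python3 -c "
from h import *
UV();go(P(.415,.14,.07),P(.4115,.2203,.07),yaw=np.pi-.245)"
```

```text
u,v,z 0.4246 0.1055 0.0795
t 6.67 pos [ 0.4375 -0.0006  0.0795] yaw 2.8444 q [-0.23 -0.04  2.26 -0.    0.92 -1.51] F [-0.4  0.1 -0.6]
[0.0115, 0.0339, 0.0095] twist -0.052
[0.0192, 0.1139, 0.0095] twist -0.052
```

>>> arm_command:
  deltas:
    - [0.006,0.015,0.005,-0.03]
    - [0.0115,0.034,0.009,-0.052]
    - [0.015,0.06,0.009,-0.052]
    - [0.018,0.088,0.009,-0.052]
    - [0.019,0.105,0.009,-0.052]
    - [0.019,0.114,0.009,-0.052]
    - [0.019,0.114,0.009,-0.052]
    - [0.019,0.114,0.009,-0.052]

```text
time: 7.33
ee_pos: [0.4528, 0.1138, 0.0707]
ee_rot: [-0.382, -3.118, 0.001]
ft_force: [0.3, -0.5, -0.3]
gripper_width: 0.301
grip_force: 26.1
```

```bash
cat > f.py <<'E'
from h import *
np.set_printoptions(precision=4,suppress=True)
UV();go(P(.4115,.2203,.058),yaw=np.pi-.245)
im,K,V=shot('wrist','w5')
print('stop proj',proj(P(.405,.2203,.032),K,V),nets.spot_point('nest_stop','wrist')[:2])
cv2.imwrite('pics/m5.png',cv2.resize(im[150:400,170:490,::-1],None,fx=2,fy=2))
E
python3 f.py
```

```text
u,v,z 0.4117 0.2202 0.0707
t 7.33 pos [0.4528 0.1138 0.0707] yaw 2.8976 q [ 0.03  0.05  2.2  -0.    0.9  -1.3 ] F [ 0.3 -0.5 -0.3]
[0.0003, 0.0001, 0.0127] twist 0.001
stop proj [[320.1889 235.09  ]] []
```

View pics/m5.png

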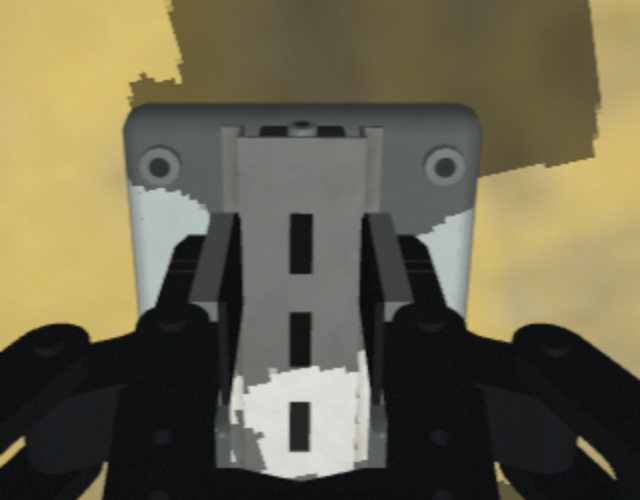

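The rail is centred over the nest: rail centre and mid-point of the base screws both fall at column 302 in the crop. I'll lower it onto the stop and let the far end drop.

>>> arm_command:
  deltas:
    - [0,0,0.008,0]
    - [0,0,0.013,0]
    - [0,0,0.016,0]
    - [0,0,0.018,0]
    - [0,0,0.019,0]
    - [0,0,0.019,0]

```text
time: 7.93
ee_pos: [0.4527, 0.1137, 0.0514]
ee_rot: [-0.384, -3.117, 0.0]
ft_force: [-0.2, 0.3, -0.6]
gripper_width: 0.309
grip_force: 26.1
```

>>> arm_command:
  deltas:
    - [0,0,0.001,0]
    - [0,0,0.002,0]
    - [0,0,0.002,0]

```text
time: 8.18
ee_pos: [0.4532, 0.1139, 0.0508]
ee_rot: [-0.383, -3.118, 0.001]
ft_force: [-1.4, -0.3, 5.0]
gripper_width: 0.301
grip_force: 28.0
```

>>> arm_command:
  deltas:
    - [0,0,0,0]
    - [0,0,0,0]
    - [0,0,0,0]
    - [0,0,0,0]
  jaw: 145

```text
time: 8.52
ee_pos: [0.4529, 0.1139, 0.0498]
ee_rot: [0.383, 3.118, 0.0]
ft_force: [0.3, 0.1, 0.2]
gripper_width: 0.431
grip_force: 0.0
```

>>> arm_command:
  deltas:
    - [0,0,0.001,0]
    - [0,0,0.001,0]
    - [0,0,0.001,0]
    - [0,0,0.001,0]
    - [0,0,0.001,0]
    - [0,0,0.001,0]
  jaw: 255

```text
time: 9.02
ee_pos: [0.4542, 0.1139, 0.0504]
ee_rot: [0.383, 3.116, 0.0]
ft_force: [-1.4, -0.1, 8.3]
gripper_width: 0.305
grip_force: 36.1
```

```bash
cat > f.py <<'E'
from h import *
UV();go(P(.4115+.022,.2203,.05),yaw=np.pi-.245)
im,K,V=shot('wrist','w6')
im2,K2,V2=shot('scene','s6')
b=cv2.resize(im2[175:275,220:340,::-1],(480,400),interpolation=cv2.INTER_CUBIC)
cv2.imwrite('pics/m6.png',np.hstack([im[:,160:480,::-1],b]))
E
python3 f.py
```

```text
u,v,z 0.4129 0.2206 0.0504
t 9.02 pos [0.4542 0.1139 0.0504] yaw 2.897 q [ 0.03  0.09  2.2  -0.    0.85 -1.3 ] F [-1.4 -0.1  8.3]
[-0.0205, -0.0004, 0.0004] twist 0.0
```

View pics/m6.png

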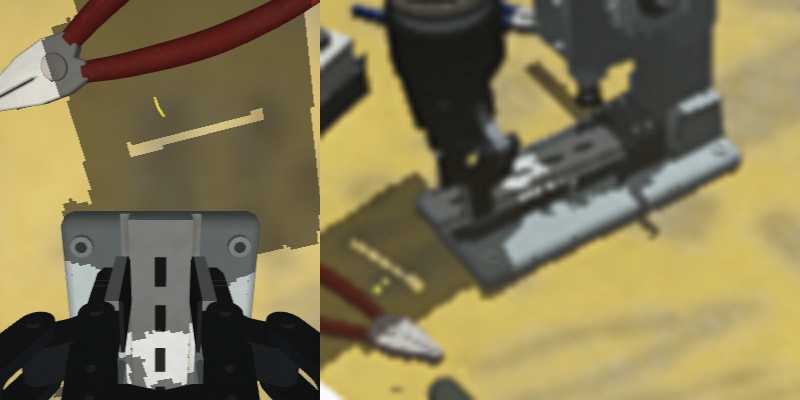

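The rail rests in the nest, with its near end over the stop and its far end in front of the lip. I'll lift it 1.5 mm and slide it back.

>>> arm_command:
  deltas:
    - [0,0,-0.002,0]
    - [-0.002,0,-0.002,0]
    - [-0.004,0,-0.002,0]
    - [-0.006,0,-0.002,0]
    - [-0.008,0,-0.002,0]
    - [-0.01,0,-0.002,0]
    - [-0.012,0,-0.002,0]
    - [-0.014,0,-0.002,0]

```text
time: 9.78
ee_pos: [0.4666, 0.1104, 0.0506]
ee_rot: [-0.384, -3.118, 0.0]
ft_force: [-0.3, 0.3, -0.2]
gripper_width: 0.306
grip_force: 33.7
```

>>> arm_command:
  deltas:
    - [-0.002,0,0,0]
    - [-0.004,0,0,0]
    - [-0.006,0,0,0]
    - [-0.008,0,0,0]
    - [-0.009,0,0,0]
    - [-0.009,0,0,0]

```text
time: 10.28
ee_pos: [0.4755, 0.1082, 0.0509]
ee_rot: [0.384, 3.118, 0.0]
ft_force: [-0.7, -0.3, -0.4]
gripper_width: 0.307
grip_force: 33.7
```

>>> arm_command:
  deltas:
    - [-0.001,0,0,0]
    - [-0.002,0,0,0]
    - [-0.003,0,0,0]
    - [-0.003,0,0,0]

```text
time: 10.62
ee_pos: [0.4778, 0.1076, 0.0506]
ee_rot: [-0.383, -3.117, 0.0]
ft_force: [-1.3, 0.4, -1.0]
gripper_width: 0.306
grip_force: 33.5
```

>>> arm_command:
  deltas:
    - [-0.001,0,0,0]
    - [-0.002,0,0,0]
    - [-0.003,0,0,0]
    - [-0.003,0,0,0]

```text
time: 10.95
ee_pos: [0.4779, 0.1074, 0.0494]
ee_rot: [-0.382, -3.11, 0.0]
ft_force: [-7.4, 1.9, 0.9]
gripper_width: 0.307
grip_force: 31.4
```

>>> arm_command:
  deltas:
    - [0.003,0,0,0]
    - [0.003,0,0.002,0]
    - [0.003,0,0.004,0]
    - [0.003,0,0.005,0]
    - [0.003,0,0.006,0]
    - [0.003,0,0.006,0]

```text
time: 11.45
ee_pos: [0.4779, 0.1076, 0.045]
ee_rot: [-0.384, -3.117, 0.0]
ft_force: [-5.6, 0.9, 4.8]
gripper_width: 0.306
grip_force: 26.6
```

>>> arm_command:
  deltas:
    - [0,0,0,0]
    - [0,0,0,0]
    - [0,0,0,0]
    - [0,0,-0.015,0]
    - [0.01,0,-0.04,0]
    - [0.02,0,-0.07,0]
    - [0.02,0,-0.075,0]
    - [0.02,0,-0.075,0]
  jaw: 140

```text
time: 12.12
ee_pos: [0.461, 0.1125, 0.1227]
ee_rot: [0.382, 3.111, 0.002]
ft_force: [-0.2, 0.1, 0.1]
gripper_width: 0.453
grip_force: 0.0
```

```bash
cat > f.py <<'E'
from h import *
np.set_printoptions(precision=4,suppress=True)
UV();go(P(.43,.2203,.05),yaw=np.pi-.245)
im,K,V=shot('wrist','w7')
im2,K2,V2=shot('scene','s7'); im3,K3,V3=shot('top','t7')
cs=[im[:,160:480],cv2.resize(im2[175:275,230:330],(400,400),interpolation=cv2.INTER_CUBIC)]
cv2.imwrite('pics/m7.png',np.hstack(cs)[:,:,::-1])
for c,K,V in(('wrist',K,V),('scene',K2,V2),('top',K3,V3)):
    for n in ('pawl_pin','pawl_pivot','crank_handle','shaft_axis','foot'):
        if c=='wrist' : continue
        print(c,n,[(np.round(x['xy'],1).tolist(),round(x['p'],2)) for x in nets.spot_point(n,c)[:3]])
E
python3 f.py
```

```text
u,v,z 0.4199 0.2209 0.1227
t 12.12 pos [0.461  0.1125 0.1227] yaw 2.897 q [ 0.03 -0.03  2.16 -0.    1.   -1.3 ] F [-0.2  0.1  0.1]
[-0.0095, -0.0008, 0.0727] twist 0.0
scene pawl_pin [([304.6, 163.9], 0.45)]
scene pawl_pivot [([286.3, 163.9], 0.97)]
scene crank_handle [([279.6, 126.9], 0.63)]
scene shaft_axis [([296.7, 162.0], 0.93)]
scene foot []
top pawl_pin [([276.5, 184.1], 0.55)]
top pawl_pivot [([191.0, 175.2], 0.57)]
top crank_handle [([191.2, 174.9], 0.74)]
top shaft_axis []
top foot []
```

View pics/m7.png

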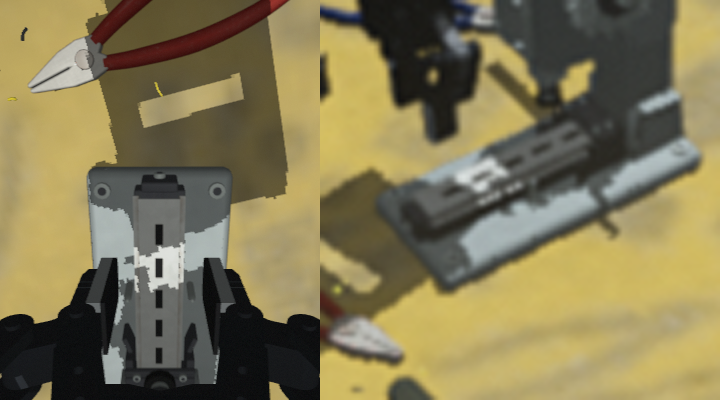

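The rail sits behind the stop and looks flat. I'll check by pressing lightly near its front end with shut fingers.

>>> arm_command:
  deltas:
    - [0,0,0,0]
    - [0,0,0.03,0]
    - [0,0,0.055,0]
    - [0,0,0.066,0]
    - [0,0,0.069,0]
    - [0,0,0.071,0]
    - [0,0,0.072,0]
    - [0,0,0.072,0]
  jaw: 255

```text
time: 13.43
ee_pos: [0.4571, 0.1124, 0.0509]
ee_rot: [-0.381, -3.109, 0.003]
ft_force: [-14.9, -1.3, 26.0]
gripper_width: 0.0
grip_force: 13.1
```

>>> arm_command:
  deltas:
    - [0.01,0,-0.03,0]
    - [0.01,0,-0.07,0]
    - [0.01,0,-0.11,0]
    - [0.01,0,-0.15,0]
    - [0.01,0,-0.19,0]
    - [0.01,0,-0.22,0]
    - [0.01,0,-0.24,0]
    - [0.01,0,-0.24,0]
  jaw: 140

```text
time: 14.1
ee_pos: [0.4516, 0.115, 0.2947]
ee_rot: [0.382, 3.106, 0.003]
ft_force: [1.0, -0.2, 0.4]
gripper_width: 0.446
grip_force: 0.0
```

```bash
cat > g.py <<'E'
from h import *
np.set_printoptions(precision=4,suppress=True)
Ks,Vs=model('scene');Kt,Vt=model('top')
def show(n,x,e): print(n,x,'press',[round(x@ax-.517,4),round(x@ay-.2203,4),round(x[2],4)],e)
show('pin',*tri([([304.6,163.9],Ks,Vs),([278.9,182.5],Kt,Vt)]))
show('pivot',*tri([([286,163.5],Ks,Vs),([267,202.3],Kt,Vt)]))
show('handle',*tri([([282,128.8],Ks,Vs),([192.8,172.4],Kt,Vt)]))
show('handle',*tri([([279.6,126.9],Ks,Vs),([191.2,174.5],Kt,Vt)]))
show('shaft',*tri([([296.7,162],Ks,Vs),([248.8,193.9],Kt,Vt)]))
UV();go(P(.517,.155,.34),yaw=1.326)
E
python3 g.py
```

```text
pin [0.561  0.0211 0.2336] press [np.float64(0.022), np.float64(-0.0638), np.float64(0.2336)] [array([ 1.1, -1.1]), array([0., 2.])]
pivot [0.5276 0.0557 0.2355] press [np.float64(-0.0188), np.float64(-0.0383), np.float64(0.2355)] [array([ 0.6, -0.6]), array([0. , 1.1])]
handle [0.6354 0.17   0.2444] press [np.float64(0.0581), np.float64(0.0987), np.float64(0.2444)] [array([ 0.9, -0.9]), array([0. , 1.8])]
handle [0.6282 0.1733 0.2512] press [np.float64(0.0504), np.float64(0.1001), np.float64(0.2512)] [array([ 0.5, -0.5]), array([0. , 1.1])]
shaft [0.5877 0.0782 0.1949] press [np.float64(0.0341), np.float64(-0.002), np.float64(0.1949)] [array([-0.3,  0.3]), array([-0. , -0.6])]
u,v,z 0.4101 0.2211 0.2947
t 14.1 pos [0.4516 0.115  0.2947] yaw 2.897 q [ 0.03 -0.24  2.01 -0.    1.35 -1.3 ] F [ 1.  -0.2  0.4]
[-0.1072, -0.066, -0.0443] twist 1.571
```

>>> arm_command:
  deltas:
    - [0,-0.03,-0.02,0.12]
    - [-0.01,-0.06,-0.04,0.24]
    - [-0.04,-0.065,-0.045,0.36]
    - [-0.08,-0.065,-0.045,0.48]
    - [-0.11,-0.065,-0.045,0.6]
    - [-0.128,-0.065,-0.045,0.72]
    - [-0.128,-0.065,-0.045,0.84]
    - [-0.128,-0.065,-0.045,0.96]
    - [-0.128,-0.065,-0.045,1.08]
    - [-0.128,-0.065,-0.045,1.2]
  jaw: 130

```text
time: 14.93
ee_pos: [0.5572, 0.0207, 0.3311]
ee_rot: [-2.083, -2.349, 0.002]
ft_force: [-0.6, 0.3, 0.3]
gripper_width: 0.492
grip_force: 0.0
```

>>> arm_command:
  deltas:
    - [0,0,0,0.12]
    - [0,0,0,0.24]
    - [0,0,0,0.34]
    - [0,0,0,0.37]
    - [0,0,0,0.37]
    - [0,0,0,0.37]

```text
time: 15.43
ee_pos: [0.5571, 0.0208, 0.3317]
ee_rot: [-2.473, -1.935, 0.002]
ft_force: [-0.5, 0.4, -0.4]
gripper_width: 0.49
grip_force: 0.0
```

```bash
cat > g.py <<'E'
from h import *
np.set_printoptions(precision=4,suppress=True)
UV();go(P(.539,.1563,.27),yaw=1.326)
im,K,V=shot('wrist','w8')
for n,z in (('pawl_pin',.234),('pawl_pivot',.2355),('shaft_axis',.195),('crank_handle',.25)):
    for x in nets.spot_point(n,'wrist')[:2]:
        a=atz(x['xy'],z,K,V); print(n,np.round(x['xy'],1),round(x['p'],2),'uvz',a@ax,a@ay)
print('pred pin',proj(P(.539,.1563,.234),K,V),'pivot',proj(P(.498,.182,.2355),K,V),'handle',proj(P(.572,.32,.25),K,V))
E
python3 g.py
```

```text
u,v,z 0.5354 0.1553 0.3317
t 15.43 pos [0.5571 0.0208 0.3317] yaw 1.3278 q [-0.14 -0.03  1.76 -0.    1.41  0.1 ] F [-0.5  0.4 -0.4]
[0.001, 0.0036, 0.0617] twist 0.002
pawl_pin [327.7 212.1] 0.65 uvz 0.5408622666127305 0.15389145995249345
pawl_pivot [270.8 176.9] 0.63 uvz 0.5026078659934493 0.17933283353878454
pred pin [[324.8141 208.8856]] pivot [[263.4877 173.0637]] handle [[393.1665 -88.3569]]
```

View pics/w8.png

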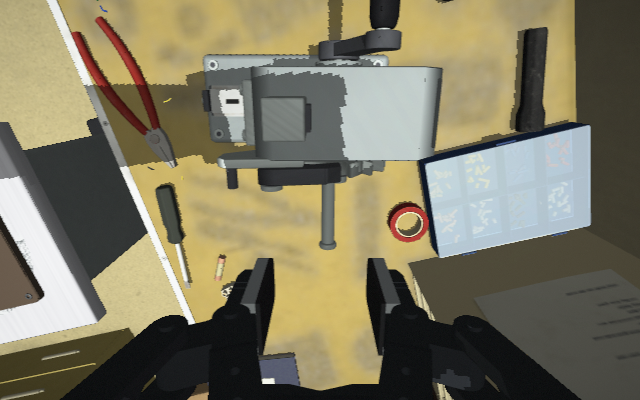

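The wrist view shows the pawl pin as the rod at column 327, rows 185–245, and the pawl pivot at (271,178). The net's pin and pivot lie 38 mm apart, as they should.

>>> arm_command:
  deltas:
    - [-0.003,0.005,0.03,0]
    - [-0.003,0.005,0.06,0]
    - [-0.003,0.005,0.085,0]
    - [-0.003,0.005,0.098,0]
    - [-0.003,0.005,0.104,0]
    - [-0.003,0.005,0.106,0]
    - [-0.003,0.005,0.106,0]
  jaw: 150

```text
time: 16.27
ee_pos: [0.5622, 0.0166, 0.2277]
ee_rot: [2.474, 1.934, 0.001]
ft_force: [-1.2, 0.6, -0.2]
gripper_width: 0.414
grip_force: 0.0
```

>>> arm_command:
  deltas:
    - [0,0,0,0]
    - [0,0,0,0]
    - [0,0,0,0]
    - [0,0,0,0]
    - [0,0,0,0]
    - [0,0,0,0]
  jaw: 255
  grip_force: 25

```text
time: 16.77
ee_pos: [0.5614, 0.0169, 0.2286]
ee_rot: [-2.475, -1.935, 0.0]
ft_force: [-4.9, 1.8, 6.1]
gripper_width: 0.094
grip_force: 24.6
```

```bash
cat > i.py <<'E'
from h import *
UV();go(P(.539,.1563,.27),yaw=1.326)
E
python3 i.py
```

```text
u,v,z 0.5405 0.1525 0.2286
t 16.77 pos [0.5614 0.0169 0.2286] yaw 1.3271 q [-0.15  0.05  1.87  0.    1.22  0.09] F [-4.9  1.8  6.1]
[0.0038, -0.0016, -0.0414] twist 0.001
```

>>> arm_command:
  deltas:
    - [0,0,-0.004,0]
    - [0,-0.001,-0.0075,0]
    - [0,-0.002,-0.011,0]
    - [0,-0.003,-0.015,0]
    - [0,-0.0047,-0.018,0]
    - [0,-0.0066,-0.0215,0]
    - [0,-0.009,-0.0245,0]
    - [0,-0.0115,-0.027,0]
    - [0,-0.0144,-0.0298,0]
    - [0,-0.0175,-0.032,0]

```text
time: 17.6
ee_pos: [0.547, 0.0203, 0.2619]
ee_rot: [2.47, 1.93, 0.01]
ft_force: [7.4, -1.0, 1.9]
gripper_width: 0.091
grip_force: 24.3
```

```bash
python3 i.py
```

```text
u,v,z 0.5257 0.1523 0.2619
t 17.6 pos [0.547  0.0203 0.2619] yaw 1.3266 q [-0.15 -0.02  1.88 -0.    1.27  0.1 ] F [ 7.4 -1.   1.9]
[0.0039, 0.0132, -0.008] twist 0.001
```

>>> arm_command:
  deltas:
    - [0,-0.005,-0.003,0]
    - [0,-0.01,-0.005,0]
    - [0,-0.0156,-0.0065,0]
    - [0,-0.0213,-0.007,0]
    - [0,-0.027,-0.0068,0]
    - [0,-0.0326,-0.0056,0]
    - [0,-0.0379,-0.0036,0]
    - [0,-0.0413,-0.002,0]
    - [0,-0.0445,0,0]
    - [0,-0.0445,0,0]

```text
time: 18.43
ee_pos: [0.5004, 0.0319, 0.2589]
ee_rot: [-2.474, -1.934, 0.002]
ft_force: [-0.8, 0.1, 6.3]
gripper_width: 0.089
grip_force: 26.8
```

```bash
python3 i.py
```

```text
u,v,z 0.4776 0.1523 0.2589
t 18.43 pos [0.5004 0.0319 0.2589] yaw 1.327 q [-0.14 -0.12  1.98 -0.    1.28  0.1 ] F [-0.8  0.1  6.3]
[0.0039, 0.0612, -0.0113] twist 0.001
```

>>> arm_command:
  deltas:
    - [0,0,0,0]
    - [0,0,0,0]
    - [0,0,0,0]
    - [0,0,-0.02,0]
    - [0,0,-0.05,0]
    - [0,0,-0.085,0]
    - [0.01,0.01,-0.095,0]
    - [0.04,0.03,-0.095,0]
    - [0.075,0.05,-0.095,0]
    - [0.11,0.07,-0.095,0]
  jaw: 130

```text
time: 19.27
ee_pos: [0.5967, 0.1222, 0.3535]
ee_rot: [-2.476, -1.933, 0.001]
ft_force: [0.5, -0.5, -0.1]
gripper_width: 0.492
grip_force: 0.0
```

>>> arm_command:
  deltas:
    - [0.02,0.01,0,0]
    - [0.035,0.023,0,0]
    - [0.035,0.023,0,0]
    - [0.035,0.023,0,0]

```text
time: 19.6
ee_pos: [0.6265, 0.1502, 0.3519]
ee_rot: [-2.473, -1.935, 0.005]
ft_force: [0.8, -0.3, 0.2]
gripper_width: 0.492
grip_force: 0.0
```

```bash
cat > g.py <<'E'
from h import *
np.set_printoptions(precision=4,suppress=True)
UV();go(P(.571,.32,.25),yaw=1.326)
im,K,V=shot('wrist','w9')
print('pred',proj(P(.571,.32,.25),K,V))
obs={}
for c in ('wrist','scene','top'):
    if c!='wrist': imx,K_,V_=shot(c,c+'9')
    else: K_,V_=K,V
    for n in ('crank_handle','shaft_axis','pawl_pin','pawl_pivot'):
        r=nets.spot_point(n,c)
        print(c,n,[(np.round(x['xy'],1).tolist(),round(x['p'],2)) for x in r[:2]])
        if r: obs.setdefault(n,[]).append((r[0]['xy'],K_,V_))
    if c=='wrist':
        for n,z in(('crank_handle',.25),):
            for x in nets.spot_point(n,c)[:1]:
                a=atz(x['xy'],z,K,V);print('h uv',a@ax,a@ay)
for n,o in obs.items():
    if len(o)>1: x,e=tri(o);print(n,'uvz',x@ax,x@ay,x[2],e)
E
python3 g.py
```

```text
u,v,z 0.5713 0.2976 0.3519
t 19.6 pos [0.6265 0.1502 0.3519] yaw 1.3278 q [ 0.08  0.16  1.53 -0.    1.46  0.32] F [ 0.8 -0.3  0.2]
[0.0224, -0.0001, 0.1018] twist 0.002
pred [[319.4517 177.2984]]
wrist crank_handle [([316.0, 190.0], 0.72)]
wrist shaft_axis [([198.9, 384.5], 0.62)]
wrist pawl_pin [([200.2, 381.9], 0.74)]
wrist pawl_pivot []
h uv 0.5684574186608017 0.3108450385958412
scene crank_handle [([279.3, 125.7], 0.41)]
scene shaft_axis [([297.7, 164.7], 0.79)]
scene pawl_pin [([282.8, 161.8], 0.44), ([251.8, 225.1], 0.44)]
scene pawl_pivot []
top crank_handle []
top shaft_axis []
top pawl_pin []
top pawl_pivot []
crank_handle uvz 0.565490553841572 0.31470036053226647 0.2574761726074063 [array([-4.6, -2.4]), array([ 1.2, -0.2])]
shaft_axis uvz 0.48474885150961045 0.1379387918314674 0.2581969175758121 [array([16.2,  8.5]), array([-6.2,  1. ])]
pawl_pin uvz 0.4744003010760604 0.1563142401787169 0.26376441374426174 [array([-2.3, -1.1]), array([ 0.8, -0.1])]
```

>>> arm_command:
  deltas:
    - [0.02,-0.003,0.02,0]
    - [0.02,-0.003,0.055,0]
    - [0.02,-0.003,0.08,0]
    - [0.02,-0.003,0.095,0]
    - [0.02,-0.003,0.101,0]
    - [0.02,-0.003,0.103,0]
    - [0.02,-0.003,0.103,0]
  jaw: 130

```text
time: 20.98
ee_pos: [0.6289, 0.17, 0.2512]
ee_rot: [2.475, 1.934, 0.001]
ft_force: [0.2, -0.4, -0.2]
gripper_width: 0.485
grip_force: 0.0
```

>>> arm_command:
  deltas:
    - [0,0,0,0]
    - [0,0,0,0]
    - [0,0,0,0]
    - [0,0,0,0]
    - [0,0,0,0]
    - [0,0,0,0]
  jaw: 255
  grip_force: 40

```text
time: 21.48
ee_pos: [0.6294, 0.1701, 0.253]
ee_rot: [2.474, 1.934, 0.005]
ft_force: [-0.2, -0.5, 5.3]
gripper_width: 0.175
grip_force: 39.4
```

```bash
python3 i.py
```

```text
u,v,z 0.5693 0.3176 0.253
t 21.48 pos [0.6294 0.1701 0.253 ] yaw 1.3268 q [ 0.11  0.23  1.63 -0.    1.28  0.35] F [-0.2 -0.5  5.3]
[-0.1614, -0.0306, -0.0173] twist 0.001
```

>>> arm_command:
  deltas:
    - [0,-0.0027,-0.0015,0]
    - [0,-0.0054,-0.002,0]
    - [0,-0.0086,-0.0027,0]
    - [0,-0.0118,-0.003,0]
    - [0,-0.015,-0.0033,0]
    - [0,-0.0183,-0.0034,0]
    - [0,-0.0215,-0.0033,0]
    - [0,-0.0248,-0.003,0]
    - [0,-0.028,-0.0025,0]
    - [0,-0.0312,-0.002,0]

```text
time: 22.32
ee_pos: [0.5995, 0.1775, 0.2558]
ee_rot: [2.473, 1.933, 0.007]
ft_force: [2.2, 0.3, 7.9]
gripper_width: 0.173
grip_force: 40.0
```

```bash
python3 i.py
```

```text
u,v,z 0.5385 0.3176 0.2558
t 22.32 pos [0.5995 0.1775 0.2558] yaw 1.3268 q [ 0.13  0.17  1.69 -0.    1.28  0.37] F [2.2 0.3 7.9]
[-0.1613, 0.0003, -0.0144] twist 0.001
```

>>> arm_command:
  deltas:
    - [0,-0.006,-0.0015,0]
    - [0,-0.0123,0.0004,0]
    - [0,-0.0183,0.003,0]
    - [0,-0.024,0.006,0]
    - [0,-0.0293,0.0098,0]
    - [0,-0.0343,0.0139,0]
    - [0,-0.0388,0.0186,0]
    - [0,-0.0429,0.0237,0]
    - [0,-0.0464,0.0292,0]
    - [0,-0.0464,0.0292,0]

```text
time: 23.15
ee_pos: [0.5524, 0.1891, 0.2214]
ee_rot: [-2.474, -1.934, 0.001]
ft_force: [5.1, 3.2, -3.1]
gripper_width: 0.176
grip_force: 39.3
```

```bash
cat > j.py <<'E'
from h import *
s=ctrl.sense();p=s['ee_pos'];u=p@ax;z=p[2];uc,zc=.548,.1915
r=np.hypot(u-uc,z-zc);th=np.arctan2(u-uc,z-zc);F=s['ft_force']
fu=F@ax;fz=F[2];t=np.array([-np.cos(th),np.sin(th)])  # direction of winding (theta decreasing)
print('u,z',u.round(4),z.round(4),'r',r.round(4),'th',th.round(3),'Fu,Fz',fu.round(1),fz.round(1),'resist',round(-(fu*t[0]+fz*t[1]),1),'radial',round(fu*np.sin(th)+fz*np.cos(th),1),s['time'])
E
python3 j.py
```

```text
u,z 0.49 0.2214 r 0.0653 th -1.095 Fu,Fz 4.2 -3.1 resist -0.8 radial -5.2 23.15
```

>>> arm_command:
  deltas:
    - [0,-0.003,0.0057,0]
    - [0,-0.005,0.0118,0]
    - [0,-0.0065,0.0165,0]
    - [0,-0.007,0.02,0]
    - [0,-0.0078,0.023,0]
    - [0,-0.0083,0.026,0]

```text
time: 23.65
ee_pos: [0.5458, 0.1908, 0.1975]
ee_rot: [2.474, 1.934, 0.003]
ft_force: [5.4, 0.6, 1.4]
gripper_width: 0.17
grip_force: 39.9
```

```bash
python3 j.py
```

```text
u,z 0.4831 0.1975 r 0.0652 th -1.478 Fu,Fz 5.1 1.4 resist 1.8 radial -4.9 23.65
```

>>> arm_command:
  deltas:
    - [0,0,0.002,0]
    - [0,0.0005,0.004,0]
    - [0,0.001,0.006,0]
    - [0,0.001,0.008,0]

```text
time: 23.98
ee_pos: [0.5457, 0.1908, 0.1892]
ee_rot: [-2.474, -1.933, 0.001]
ft_force: [2.8, 2.1, 2.0]
gripper_width: 0.173
grip_force: 40.0
```

```bash
python3 j.py
```

```text
u,z 0.483 0.1892 r 0.065 th -1.606 Fu,Fz 2.2 2.0 resist 2.0 radial -2.3 23.9833
```

>>> arm_command:
  deltas:
    - [0,0,0.002,0]
    - [0,0,0.004,0]

```text
time: 24.15
ee_pos: [0.5459, 0.1908, 0.1853]
ee_rot: [-2.475, -1.934, 0.0]
ft_force: [2.1, 3.0, 2.5]
gripper_width: 0.177
grip_force: 40.0
```

```bash
python3 j.py
```

```text
u,z 0.4833 0.1853 r 0.065 th -1.666 Fu,Fz 1.3 2.5 resist 2.4 radial -1.6 24.15
```

>>> arm_command:
  deltas:
    - [0,0.0003,0.002,0]
    - [0,0.0005,0.004,0]

```text
time: 24.32
ee_pos: [0.5465, 0.1906, 0.1817]
ee_rot: [-2.475, -1.934, 0.001]
ft_force: [-0.3, 2.7, 4.6]
gripper_width: 0.172
grip_force: 40.2
```

```bash
python3 j.py
```

```text
u,z 0.4838 0.1817 r 0.0649 th -1.722 Fu,Fz -0.9 4.6 resist 4.7 radial 0.2 24.3167
```

>>> arm_command:
  deltas:
    - [0,0.0004,0.002,0]
    - [0,0.0009,0.004,0]

```text
time: 24.48
ee_pos: [0.5471, 0.1905, 0.1781]
ee_rot: [-2.474, -1.934, 0.002]
ft_force: [-1.5, 3.5, 6.4]
gripper_width: 0.176
grip_force: 40.4
```

```bash
python3 j.py
```

```text
u,z 0.4845 0.1781 r 0.0649 th -1.78 Fu,Fz -2.3 6.4 resist 6.8 radial 0.9 24.4833
```

>>> arm_command:
  deltas:
    - [0,0.0003,0.001,0]
    - [0,0.0005,0.002,0]
    - [0,0.0005,0.002,0]
    - [0,0.0005,0.002,0]

```text
time: 24.82
ee_pos: [0.5475, 0.1904, 0.1762]
ee_rot: [-2.474, -1.934, 0.002]
ft_force: [-0.9, 3.0, 7.0]
gripper_width: 0.172
grip_force: 40.3
```

```bash
python3 j.py
```

```text
u,z 0.4849 0.1762 r 0.0649 th -1.809 Fu,Fz -1.6 7.0 resist 7.2 radial -0.1 24.8167
```

>>> arm_command:
  deltas:
    - [0,0,0,0]
    - [0,0,0,0]
    - [0,0,0,0]
    - [0,0,0,0]
    - [0,0,-0.02,0]
    - [0,0,-0.05,0]
    - [0,0,-0.09,0]
    - [0,0,-0.13,0]
    - [0,0,-0.17,0]
    - [0,0,-0.17,0]
  jaw: 120

```text
time: 25.65
ee_pos: [0.551, 0.1903, 0.3563]
ee_rot: [2.469, 1.929, 0.022]
ft_force: [0.3, -0.3, 1.1]
gripper_width: 0.53
grip_force: 0.0
```

```bash
cat > k.py <<'E'
from h import *
np.set_printoptions(precision=4,suppress=True)
UV();go((.4,.3,.35))
exp={'crank_handle':P(.4849,.3133,.184),'pawl_pin':P(.4744,.1563,.264),'pawl_pivot':P(.5026,.179,.2355),'foot':P(.517,.2203,.04),'din_rail':P(.4825,.2203,.032),'nest_stop':P(.405,.2203,.032)}
for c in ('scene','top','wrist'):
    im,K,V=shot(c,c+'10')
    for n,x in exp.items():
        r=nets.spot_point(n,c)
        print(c,n,'exp',proj(x,K,V)[0].round(1),[(np.round(y['xy'],1).tolist(),round(y['p'],2)) for y in r[:2]])
E
python3 k.py
```

```text
u,v,z 0.4883 0.3182 0.3563
t 25.65 pos [0.551  0.1903 0.3563] yaw 1.3267 q [ 0.16  0.01  1.68 -0.    1.44  0.4 ] F [ 0.3 -0.3  1.1]
[0.07, -0.1731, 0.0041] twist 0
scene crank_handle exp [257.5 157.6] [([256.0, 160.9], 0.58)]
scene pawl_pin exp [283.6 161.6] [([284.2, 161.4], 0.69)]
scene pawl_pivot exp [288.7 162.9] [([286.2, 165.3], 0.92)]
scene foot exp [287.6 210. ] []
scene din_rail exp [277.6 216.8] [([278.6, 215.5], 0.78), ([286.1, 216.6], 0.23)]
scene nest_stop exp [253.9 227.8] [([252.9, 227.1], 0.79)]
top crank_handle exp [201.9 230. ] []
top pawl_pin exp [280.9 205.1] [([279.9, 202.0], 0.49)]
top pawl_pivot exp [268.5 201.3] [([265.8, 202.2], 0.83)]
top foot exp [256.8 243.3] []
top din_rail exp [258.  258.9] []
top nest_stop exp [260.1 292. ] []
wrist crank_handle exp [318.8 190. ] [([318.5, 191.3], 0.64)]
wrist pawl_pin exp [305.3 407.9] []
wrist pawl_pivot exp [339.4 358.4] [([341.3, 356.3], 0.62)]
wrist foot exp [343.  226.3] [([342.3, 227.7], 0.47)]
wrist din_rail exp [317.3 224.1] [([318.2, 221.3], 0.77), ([340.1, 357.8], 0.17)]
wrist nest_stop exp [260.5 224. ] [([259.7, 223.8], 0.68), ([320.5, 189.8], 0.33)]
```

Everything matches expectation: handle where I left it, pawl over to the front, rail in place and foot down. Handing in.

```bash
python3 -c "
from plant import ctrl
print(ctrl.sign_off())"
```

```text
the job is handed in; nothing more can be done
None
```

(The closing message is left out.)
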